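Clamp the well plate through the shaker's guard window and start the shaker

TASK

Reach down through the yellow-framed window in the clear guard of the plate shaker with closed fingers and press the orange clamp lever fully down, without touching the guard or its frame anywhere. Only when the plate is clamped, press the green start button on the grey box all the way in and let it come up again. Use only the outside of the fingers: nothing is to be picked up, and the jar, the tube rack, the blue ring weight and the well plate stay where they are.

Things in the scene. Friction and masses are not known exactly. Their poses are not given: they have to be found in the camera images.
- window (a point): Centre of the guard's rectangular window, on the guard's level upper face, 162 mm above the table. The window is 100 mm along this frame's x by 90 mm along its y, open straight down through the 6 mm sheet, with a flush yellow frame 12 mm wide around it. z is up; x points towards the lever's hinge.
- guard: The fixed guard, not to be touched: a level clear sheet 236 x 220 mm, 6 mm thick, on four thin steel posts at its corners, with black caps 4 mm above the sheet. Axes as the window's; origin on the shaker's deck (80 mm above the table), 60 mm to +x of the window's centre. The sheet reaches from -124 to +112 mm in x and 110 mm to either side in y.
- paddle_top (a point): Centre of the upper face of the orange paddle at the free end of the clamp lever, 36 mm (along the lever) x 42 mm (across), 14 mm thick, seen through the window; it lies within about 15 mm of the window's centre in plan. Fully up it stands about 5 mm below the guard's upper face; pressed fully down it lies 31 mm below the guard's upper face, 131 mm above the table.
- clamp_lever (a joint): Angle of the clamp lever in rad: 0 = fully up (open), 0.22 = fully down against its stop, the rubber bar resting on the plate. The hinge is 122 mm from the paddle's centre, at the +x side of the window, so the paddle drops about 122 mm per rad. The lever has a friction hinge: it takes about 3 to 5 N at the paddle and stays where it is left. It may start slightly lowered.
- shaker: The plate shaker, a fixed white and grey machine 270 x 250 mm with its deck 80 mm above the table; origin under its centre, z up, x from the paddle towards the lever's hinge. The guard and the lever stand on it.
- well_plate: The lidded well plate, 86 x 128 x 15 mm, loose in the shaker's nest under the guard; origin at the centre of its underside. Leave it there.
- start_button_top (a point): Centre of the top face of the round green start button, 32 mm across, pressed straight down. It sits in a black housing on a fixed grey box 100 x 90 x 45 mm, which stands on either side of the shaker.
- start_button (a joint): Travel of the start button in m: 0 = up, 0.006 = fully pressed, about 5 N; it springs back.
- reagent_jar: Loose jar with blue cap, 66 mm across and 110 mm high, on the other side of the shaker from the start box; origin at the centre of its underside. Leave alone.
- tube_rack: Loose blue rack 70 x 150 mm holding capped tubes, 72 mm high; origin at the centre of its underside. Leave alone.
- ring_weight: Loose blue ring weight, 104 mm across, 26 mm high; origin at the centre of its underside. Leave alone.
Not all that is in view belongs to the job. What is shaped like the part that bears start_button_top but brown is not meant.

How it is judged:
By the outcome, as a careful person would: the job done as asked, in the order asked, and still so for the second after the job is handed in, with the robot touching nothing.
It also fails if it takes over 45 s, if anything falls off the work surface, if the arm or the gripper's body presses on something with over 40 N, if the wrist force passes 120 N, or if a joint passes its speed limit or range.

ROBOT

A 6-joint arm with a two-finger parallel gripper is mounted at the origin on the work surface. World frame = base frame: x ahead of the robot, y to its left, z up, the work surface at z = 0. Lengths are in mm, angles in rad, forces in N, time in s.
With the tool pointing down it reaches from about 425 to 950 mm from the base axis. Payload 14.7 kg.
Tool frame: the origin (TCP) lies on the centre line of the jaws, within the pads' length; the fingertips stand 14 mm ahead of it and the grasp point (between the pads) lies 5 mm behind it; z points along the fingers, x is the direction in which the jaws open and shut, and the axes are right-handed (so a half turn about z gives the same grasp; the last joint's range is limited). The gripper opens to 85 mm and grips with 20 to 120 N. Pads are 22 mm wide; open, the fingers measure 114 mm over their backs; the gripper's body (76 mm by 85 mm) begins 54 mm behind the grasp point. The pads swing forward as they close: fully open they stand 13 mm farther back than shut.
Start: joints at [1.104, 0.48, 1.596, -0, 1.065, -0.047], TCP at [264.902, 593.565, 245.297] pointing down, gripper open.
Joint ranges: [-2.75, 2.75], [-0.82, 2.05], [0.23, 2.67], [-1.56, 4.7], [0.09, 2.69], [-2.92, 2.92]. Speed limits (rad/s): [1.89, 1.89, 2.39, 3.01, 3.01, 3.01].

INTERFACE

Orientations are given as a rotation vector (axis times angle).
In Python, from cell import readout, viewer, arm gives the robot as it stands.
- The arm moves only by the shell command python3 -m crank 'ROWS' [OPENING] [FORCE]. ROWS is JSON, a list of rows, each a list of 2 entries, a list of its own where there are three numbers: the shift along the tool's x, y, z as a fraction of full scale, then the turn, a rotation vector about the tool's x, y, z as a fraction of full scale. A call has 1 to 8 rows; each row shifts and turns the commanded pose from where the row before left it, along the tool's axes as they then stand; what a row does not reach is not made up. Full scale, the value 1, is 40 mm for a shift and 0.08 rad for a turn. A row lasts 1/12 s, in which the tool goes at most 41.7 mm and 7.16 degrees, less where a joint would pass 70% of its speed; a pose out of reach is approached as far as the arm can. A call with a number of a shift or a turn outside -1 to 1 is refused whole. A call with a gripper value outside its range is refused whole. OPENING is the closure, from 0 (fully open) to 1 (shut), set as the call begins (- or left out, the last holds). The fingers move at their own pace and stop on an object; FORCE is the grip in N (left out, the last holds). Time passes only in rows, so rows that do not move let the fingers close. It gives the time, the measured TCP pose, the force and the opening at its end, in the units of the state.
- readout.read_state(): the state, without advancing time (a new reading comes with each control period).
- viewer.capture(name): name is "side" or "top" or "wrist"; returns a dict with "img" (400x640x3 uint8, red, green, blue), "fx", "fy", "cx", "cy" (pixels), "world_from_camera" (4x4, takes a point from camera to world coordinates). Camera axes: x right, y down, z forward; pixel columns grow to the right and rows downward; lengths in mm; the calibration is good to about 2 mm. A picture is of the moment at which its call begins. There is no depth.
- arm.hand_in(): hands the job in, once; it reports no verdict.
The state is a dict: "time": time; "q": joint angles; "joint_vel": joint speeds; "joint_efforts": joint torques, N m; "ee_pos": TCP position; "orientation": TCP orientation; "contact_force": force on the tool from outside, world axes, zero at the start; "torque": the same for the moment, N m; "width": finger opening in mm.
Only numpy, scipy, OpenCV 4.12 (cv2) and the standard library are available. Lean on these libraries where they do the work, as an engineer would, in place of code of your own. Each camera call takes 0.05 s, during which the arm holds its last target.

## Working session

There is one attempt and no reset: what is moved stays moved. The work goes in short steps, Python scripts to look and compute and a shell command to move; the robot and the scene stay as the last step left them, time stands still between calls to the robot, and variables do not carry over. Pictures are saved under pics/ and viewed, and the job is handed in when it is done.

```bash
ls && mkdir -p pics
python3 - <<'E'
from cell import readout, viewer
import cv2,json,pickle
s=readout.read_state();print(s)
for n in("side","top","wrist"):
    c=viewer.capture(n);cv2.imwrite(f"pics/{n}0.png",c["img"][:,:,::-1]);pickle.dump(c,open(f"pics/{n}0.pkl","wb"))
    print(n,c["fx"],c["fy"],c["cx"],c["cy"],c["world_from_camera"].__repr__())
E
```

```text
pics
{'time': 0.0, 'q': array([ 1.10440308e+00,  4.80858903e-01,  1.59687414e+00, -1.66430473e-05,
        1.06511527e+00, -4.65862294e-02]), 'joint_vel': array([-0.00139812, -0.00076724, -0.00019731,  0.00219837, -0.00064895,
       -0.00080161]), 'joint_efforts': array([ 1.69933668e-03, -9.50675440e+01, -4.30173075e+01, -1.58062026e-04,
        1.26655342e-02,  6.99447105e-05]), 'ee_pos': array([264.72497734, 593.20711299, 244.65472721]), 'orientation': array([ 2.63500557e+00,  1.70947000e+00, -1.69098889e-03]), 'contact_force': array([ 0.69210796, -0.63038212,  0.06929059]), 'torque': array([ 0.0312755 , -0.03950914, -0.0325219 ]), 'width': 85.24733090965783}
side 373.7359710453687 373.7359710453687 320.71308057693943 201.25949071962077 array([[ 9.19276179e-01, -2.68267862e-01,  2.88034131e-01,
         2.17293832e+02],
       [-3.93613142e-01, -6.26482035e-01,  6.72747318e-01,
        -7.82566506e+02],
       [-2.82757730e-05, -7.31814603e-01, -6.81503768e-01,
         8.03730708e+02],
       [ 0.00000000e+00,  0.00000000e+00,  0.00000000e+00,
         1.00000000e+00]])
top 513.1821053471581 513.1821053471581 309.9114406078203 194.71929711098332 array([[ 1.60647139e-02, -9.97314400e-01,  7.14556655e-02,
         4.18953561e+02],
       [-9.99868771e-01, -1.61729437e-02, -9.36298602e-04,
        -1.10035558e+02],
       [ 2.08943253e-03, -7.14312471e-02, -9.97443337e-01,
         1.62389797e+03],
       [ 0.00000000e+00,  0.00000000e+00,  0.00000000e+00,
         1.00000000e+00]])
wrist 323.44790523348325 323.44790523348325 319.6232322036406 193.06954126403312 array([[ 4.08121784e-01,  8.70550943e-01,  2.74913922e-01,
         1.94578023e+02],
       [ 9.12926619e-01, -3.88760171e-01, -1.24219635e-01,
         6.23989848e+02],
       [-1.26393669e-03,  3.01672976e-01, -9.53410624e-01,
         3.73753008e+02],
       [ 0.00000000e+00,  0.00000000e+00,  0.00000000e+00,
         1.00000000e+00]])
```

View pics/side0.png

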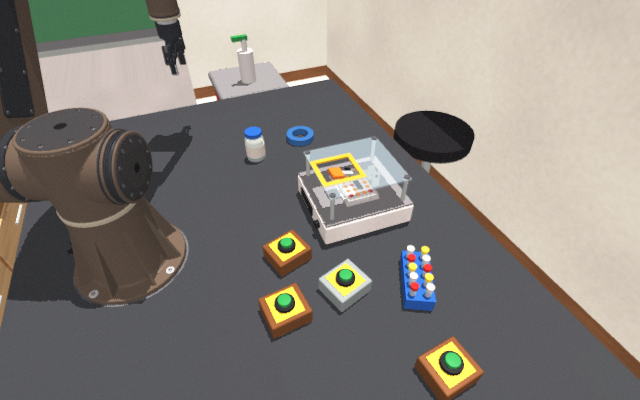

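View pics/top0.png

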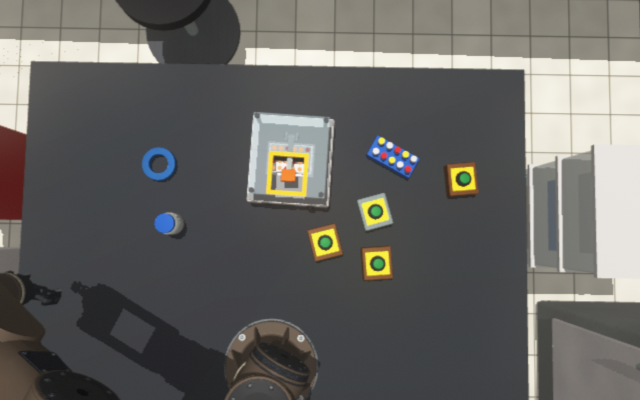

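View pics/wrist0.png

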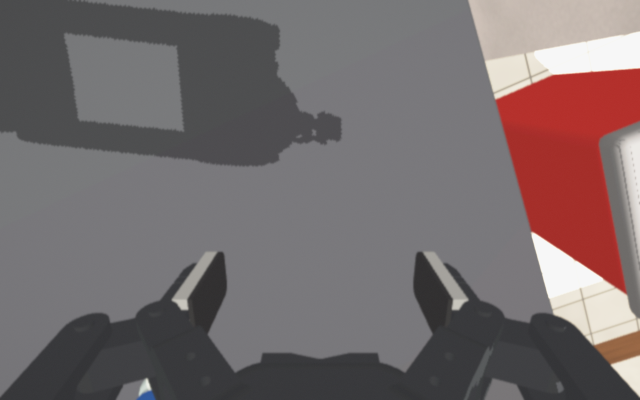

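The grey box is at (375,211) in the top view and (346,280) in the side view. The three brown ones, at top (325,242), (377,264) and (462,180), are decoys. Next I'll measure and make enlarged crops.

```bash
cat > h.py <<'E'
import numpy as np,cv2,pickle
def load(n): return pickle.load(open(f"pics/{n}.pkl","rb"))
def ray(c,p):
    d=np.array([(p[0]-c["cx"])/c["fx"],(p[1]-c["cy"])/c["fy"],1.]);T=c["world_from_camera"]
    return T[:3,3],T[:3,:3]@d
def onz(c,p,z):
    o,d=ray(c,p);return o+d*(z-o[2])/d[2]
def tri(c1,p1,c2,p2):
    o,d=ray(c1,p1);q,e=ray(c2,p2);d=d/np.linalg.norm(d);e=e/np.linalg.norm(e)
    s=np.linalg.lstsq(np.c_[d,-e],q-o,rcond=None)[0];a=o+s[0]*d;b=q+s[1]*e
    return (a+b)/2,np.linalg.norm(a-b)
def mask(c,lo,hi,box=None):
    h=cv2.cvtColor(c["img"],cv2.COLOR_RGB2HSV);m=cv2.inRange(h,lo,hi)
    if box:
        k=np.zeros_like(m);x0,y0,x1,y1=box;k[y0:y1,x0:x1]=255;m&=k
    return m
def proj(c,P):
    T=np.linalg.inv(c["world_from_camera"]);v=T[:3,:3]@np.asarray(P,float)+T[:3,3]
    return np.array([c["fx"]*v[0]/v[2]+c["cx"],c["fy"]*v[1]/v[2]+c["cy"]])
E
python3 - <<'E'
from h import *
t=load("top0");s=load("side0")
def crop(c,b,f,n): cv2.imwrite(n,cv2.resize(c["img"][b[1]:b[3],b[0]:b[2],::-1],None,fx=f,fy=f,interpolation=cv2.INTER_CUBIC))
crop(t,(240,100,410,240),4.5,"pics/tc.png");crop(s,(290,130,420,310),3.3,"pics/sc.png")
for n,c,wb,bb in(("top",t,(255,140,320,205),(358,193,393,230)),("side",s,(300,145,370,190),(320,260,375,310))):
    for nm,m in(("yellow",mask(c,(22,120,120),(34,255,255),wb)),("orange",mask(c,(5,140,120),(18,255,255),wb)),("green",mask(c,(45,80,30),(85,255,255),bb)),("ybox",mask(c,(22,120,120),(34,255,255),bb))):
        k=cv2.findContours(m,cv2.RETR_EXTERNAL,cv2.CHAIN_APPROX_NONE)[0];k=max(k,key=cv2.contourArea)
        M=cv2.moments(k);print(n,nm,M["m10"]/M["m00"],M["m01"]/M["m00"],M["m00"],cv2.minAreaRect(k))
E
```

```text
top yellow 287.1055193124159 173.20430775603188 1609.5 ((287.0989685058594, 173.11422729492188), (39.68460464477539, 42.81947708129883), 4.085616588592529)
top orange 287.9330985915493 175.2593896713615 142.0 ((288.0, 175.0), (12.0, 14.0), 90.0)
top green 375.7956349206349 210.97619047619048 84.0 ((376.0, 211.0), (10.0, 10.0), 90.0)
top ybox 374.8395855662736 211.16898892461592 466.5 ((374.82073974609375, 211.1226348876953), (22.66448974609375, 22.389768600463867), 74.05460357666016)
side yellow 336.82576799633193 169.24652300168117 1090.5 ((337.4915466308594, 168.9634552001953), (27.13304901123047, 50.89320373535156), 77.00537872314453)
side orange 335.456 174.856 62.5 ((336.2297058105469, 172.87838745117188), (12.001126289367676, 15.946701049804688), 80.53767395019531)
side green 345.2700258397932 274.8552971576227 129.0 ((345.5, 275.0), (12.0, 13.0), 90.0)
side ybox 344.73317744868797 279.11405559885685 641.5 ((345.0000305175781, 279.0000305175781), (29.698484420776367, 25.45584487915039), 45.0)
```

View pics/tc.png

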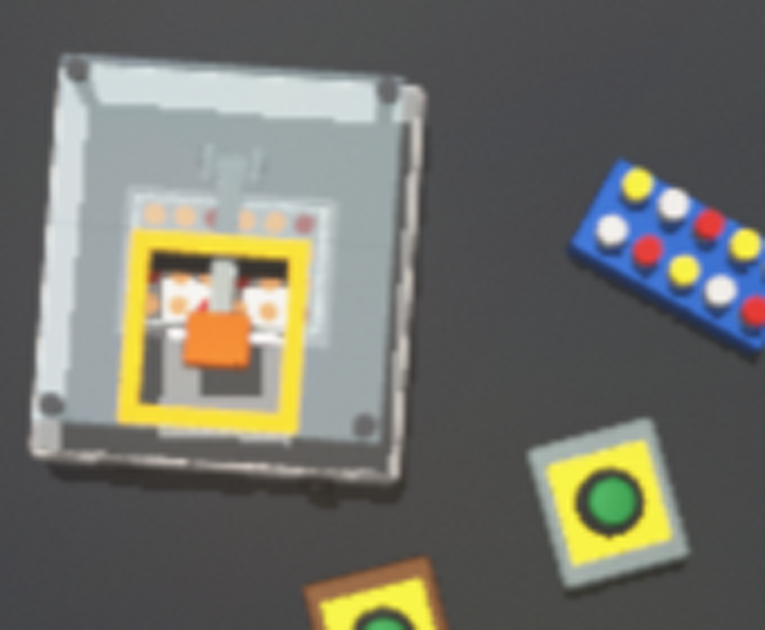

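View pics/sc.png

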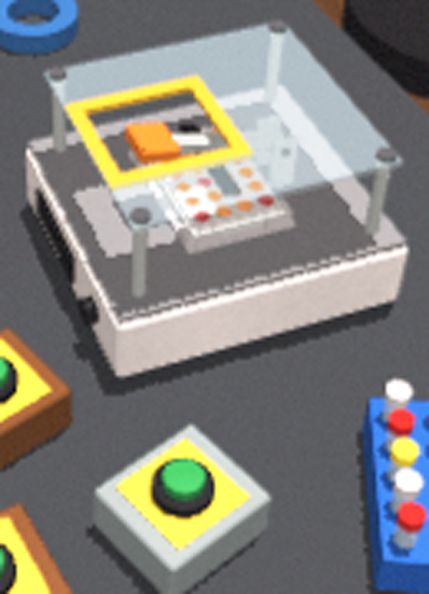

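The crops confirm it. The grey-bodied box has a single green button in a black housing, at top-crop (610,500), and the others have brown bodies. The orange paddle is in the window, and its hinge is towards image-up (+x world).

Run:
```python
from h import *
np.set_printoptions(precision=1,suppress=True)
t=load("top0");s=load("side0")
def quad(c,b):
    m=mask(c,(22,120,120),(34,255,255),b)
    k=max(cv2.findContours(m,cv2.RETR_EXTERNAL,cv2.CHAIN_APPROX_NONE)[0],key=cv2.contourArea)
    return cv2.approxPolyDP(cv2.convexHull(k),4,True)[:,0]
for n,c,b in(("top",t,(255,140,320,205)),("side",s,(300,145,370,190))):
    q=quad(c,b);P=np.array([onz(c,p,162) for p in q]);print(n,q.tolist());print(P[:,:2]);print("mean",P.mean(0),"sides",np.linalg.norm(P-np.roll(P,-1,0),axis=1))
    for i in range(4):
        d=np.roll(P,-1,0)[i]-P[i];print(np.degrees(np.arctan2(d[1],d[0])))
    print("orange",[onz(c,{"top":(287.9,175.3),"side":(335.4,174.0)}[n],z) for z in (131,145,157)])
    print("btn",[onz(c,{"top":(375.9,211),"side":(345.3,273.9)}[n],z) for z in (50,60,70)])
print(tri(t,(287.1,173.2),s,(336.8,169.2)),tri(t,(288,175),s,(335.5,173.5)),tri(t,(375.9,211),s,(345.3,273.9)))
```

```text
top [[270, 151], [308, 154], [305, 195], [266, 192]]
[[ 647.7    5.3]
 [ 640.8 -104. ]
 [ 522.7  -97.4]
 [ 529.4   14.1]]
mean [585.2 -45.5 162. ] sides [109.5 118.4 111.7 118.6]
-93.61264116811807
176.7851371657436
86.51933822754782
-4.287362773501543
orange [array([581.8, -46.2, 131. ]), array([580.3, -46.8, 145. ]), array([578.9, -47.3, 157. ])]
btn [array([ 484.9, -314.8,   50. ]), array([ 484.5, -313.5,   60. ]), array([ 484.1, -312.2,   70. ])]
side [[365, 175], [324, 186], [310, 162], [349, 153]]
[[ 640.8 -100.1]
 [ 519.7  -98.3]
 [ 524.9   13.3]
 [ 646.1    8.8]]
mean [582.9 -44.1 162. ] sides [121.1 111.7 121.3 109. ]
179.14395074947404
87.30985909038105
-2.1371314034758337
-92.79855521179667
orange [array([585.4, -29.7, 131. ]), array([577.8, -45.3, 145. ]), array([571.2, -58.8, 157. ])]
btn [array([ 488.5, -302.1,   50. ]), array([ 484.9, -308.5,   60. ]), array([ 481.3, -314.9,   70. ])]
(array([583.4, -44.5, 159.8]), np.float64(2.6034077166067338)) (array([579.3, -46.5, 147.3]), np.float64(3.3599393698045015)) (array([ 483.5, -312.4,   65.8]), np.float64(1.551350774186409))
```

```bash
python3 -m crank '[[[0,0,0],[0,0,0.5]],[[0,0,0],[0,0,1]],[[0,0,0],[0,0,1]],[[0,0,0],[0,0,1]],[[0,0,0],[0,0,1]],[[0,0,0],[0,0,1]],[[0,0,0],[0,0,1]],[[0,0,0],[0,0,1]]]' 1 20 && python3 -m crank '[[[0,0,0],[0,0,1]],[[0,0,0],[0,0,1]],[[0,0,0],[0,0,1]],[[0,0,0],[0,0,1]],[[0,0,0],[0,0,1]],[[0,0,0],[0,0,1]],[[0,0,0],[0,0,1]],[[0,0,0],[0,0,0.65]]]'
cat >> h.py <<'E'
from scipy.spatial.transform import Rotation as Ro
def to(p):
    from cell import readout
    s=readout.read_state();R=Ro.from_rotvec(s["orientation"]).as_matrix()
    d=R.T@(np.array(p)-s["ee_pos"])
    print("t",s["time"],"pos",np.round(s["ee_pos"],1),"F",np.round(s["contact_force"],1),"w",round(s["width"],1),"q",np.round(s["q"],2))
    print("xyaw",np.degrees(np.arctan2(R[1,0],R[0,0])).round(2),"z",R[:,2].round(3),"units to go",np.round(d/40,2))
E
python3 -c "
from h import *
to([579,-46,245])"
```

```text
time: 0.82
ee_pos: [264.8, 593.4, 245.0]
orientation: [3.024, 0.849, -0.001]
contact_force: [-0.2, 0.2, -0.5]
width: 0.0
time: 1.48
ee_pos: [264.8, 593.4, 245.0]
orientation: [3.139, -0.103, -0.0]
contact_force: [0.0, -0.2, -0.2]
width: -0.1
t 1.4833 pos [264.8 593.4 245. ] F [ 0.  -0.2 -0.2] w -0.1 q [1.1  0.48 1.6  0.   1.07 1.17]
xyaw -3.75 z [-0. -0. -1.] units to go [8.880e+00 1.544e+01 1.000e-02]
```

```bash
python3 -m crank '[[[0.25,0.4,0],[0,0,0]],[[0.44,0.77,0],[0,0,0]],[[0.44,0.77,0],[0,0,0]],[[0.44,0.77,0],[0,0,0]],[[0.44,0.77,0],[0,0,0]],[[0.44,0.77,0],[0,0,0]],[[0.44,0.77,0],[0,0,0]],[[0.44,0.77,0],[0,0,0]]]' && python3 -m crank '[[[0.44,0.77,0],[0,0,0]],[[0.44,0.77,0],[0,0,0]],[[0.44,0.77,0],[0,0,0]],[[0.44,0.77,0],[0,0,0]],[[0.44,0.77,0],[0,0,0]],[[0.44,0.77,0],[0,0,0]],[[0.44,0.4,0],[0,0,0]],[[0.3,0,0],[0,0,0]]]' && python3 -m crank '[[[0.3,0,0],[0,0,0]],[[0.3,0,0],[0,0,0]],[[0.3,0,0],[0,0,0]],[[0,0,0],[0,0,0]],[[0,0,0],[0,0,0]]]'
python3 - <<'E'
from h import *
from cell import viewer
to([579,-46,245])
c=viewer.capture("wrist");pickle.dump(c,open("pics/wrist1.pkl","wb"));cv2.imwrite("pics/wrist1.png",c["img"][:,:,::-1])
E
```

```text
time: 2.15
ee_pos: [384.0, 352.6, 245.2]
orientation: [3.14, -0.095, -0.0]
contact_force: [1.0, 0.7, 0.1]
width: -0.1
time: 2.82
ee_pos: [507.5, 142.4, 245.3]
orientation: [3.139, -0.1, -0.0]
contact_force: [-0.5, -0.2, 0.0]
width: -0.0
time: 3.23
ee_pos: [542.5, 144.1, 244.9]
orientation: [3.14, -0.094, -0.001]
contact_force: [-1.0, -0.4, -0.7]
width: -0.2
t 3.2333 pos [542.5 144.1 244.9] F [-1.  -0.4 -0.7] w -0.2 q [0.21 0.36 1.8  0.   0.98 0.27]
xyaw -3.45 z [-0.001 -0.    -1.   ] units to go [ 1.2   4.69 -0.  ]
```

View pics/wrist1.png

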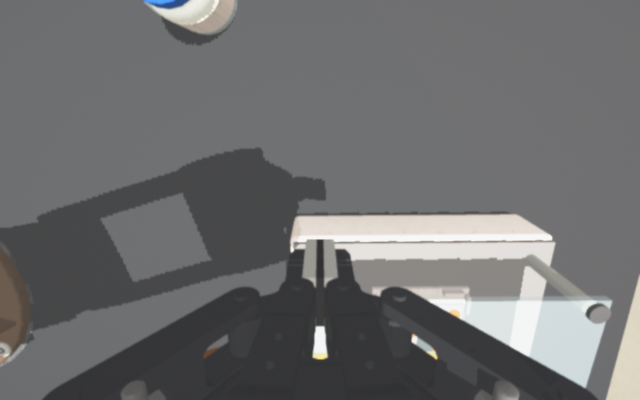

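The camera looks back to the +y side of the TCP, so I'll overshoot to y≈-105, still high above the guard, to see the window.

```bash
python3 -m crank '[[[0.2,0.6,0],[0,0,0]],[[0.2,0.9,0],[0,0,0]],[[0.2,0.9,0],[0,0,0]],[[0.2,0.9,0],[0,0,0]],[[0.2,0.9,0],[0,0,0]],[[0.2,0.9,0],[0,0,0]],[[0,0.7,0],[0,0,0]],[[0,0.4,0],[0,0,0]]]' && python3 -m crank '[[[0,0,0],[0,0,0]],[[0,0,0],[0,0,0]],[[0,0,0],[0,0,0]]]'
python3 - <<'E'
from h import *
from cell import viewer
to([579,-46,245])
for n in ("wrist","side","top"):
    c=viewer.capture(n);pickle.dump(c,open(f"pics/{n}2.pkl","wb"));cv2.imwrite(f"pics/{n}2.png",c["img"][:,:,::-1])
E
```

```text
time: 3.95
ee_pos: [574.7, -109.4, 245.3]
orientation: [3.14, -0.097, -0.0]
contact_force: [-0.4, 0.8, -0.8]
width: 0.1
time: 4.2
ee_pos: [574.8, -106.0, 245.3]
orientation: [-3.14, 0.095, 0.001]
contact_force: [-0.0, 0.5, 0.3]
width: 0.1
t 4.2 pos [ 574.8 -106.   245.3] F [-0.   0.5  0.3] w 0.1 q [-0.23  0.39  1.75  0.    1.   -0.17]
xyaw -3.47 z [-0.  0. -1.] units to go [ 0.01 -1.5   0.01]
```

View pics/wrist2.png

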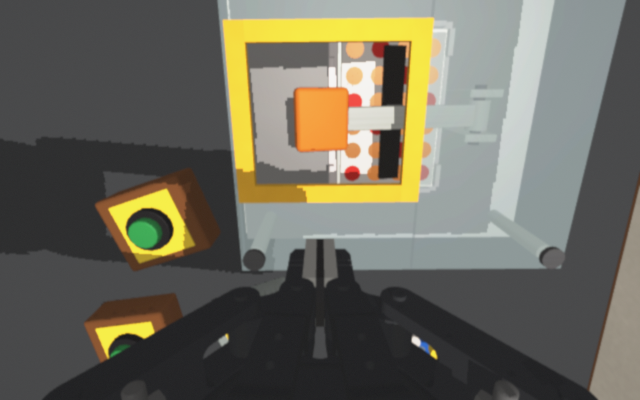

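The view is clear: yellow frame at (223–433, 17–203), orange paddle at (295–349, 87–151), lever arm to the right towards the hinge. I'll measure from it.

Run:
```python
from h import *
np.set_printoptions(precision=1,suppress=True)
c=load("wrist2");b=(215,5,445,212);print(c["world_from_camera"][:3,3])
m=mask(c,(22,120,120),(34,255,255),b)
k,hh=cv2.findContours(m,cv2.RETR_CCOMP,cv2.CHAIN_APPROX_NONE)
for q in sorted(k,key=cv2.contourArea)[-2:]:
    a=cv2.approxPolyDP(cv2.convexHull(q),6,True)[:,0];P=np.array([onz(c,p,162) for p in a])
    print(a.tolist());print(P[:,:2],P.mean(0),np.linalg.norm(P-np.roll(P,-1,0),axis=1))
    d=np.roll(P,-1,0)-P;print(np.degrees(np.arctan2(d[:,1],d[:,0])))
m=mask(c,(5,180,120),(18,255,255),(285,80,360,160))
q=max(cv2.findContours(m,cv2.RETR_EXTERNAL,cv2.CHAIN_APPROX_NONE)[0],key=cv2.contourArea)
r=cv2.minAreaRect(q);bx=cv2.boxPoints(r);print(r)
for z in(150,155,157):
    P=np.array([onz(c,p,z) for p in bx]);print(z,P.mean(0),np.linalg.norm(P-np.roll(P,-1,0),axis=1))
cv2.imwrite("pics/w2c.png",cv2.resize(c["img"][5:212,215:445,::-1],None,fx=3,fy=2.8))
t=load("top2")
gw=[(145,231)]
```

```text
[579.6 -30.1 374.3]
[[433, 19], [416, 201], [307, 201], [236, 167], [223, 20]]
[[ 648.7    6.2]
 [ 642.  -106.8]
 [ 566.5 -102.2]
 [ 520.6  -75.2]
 [ 525.3   13.2]] [580.6 -53.  162. ] [113.2  75.6  53.2  88.5 123.6]
[-93.4 176.5 149.5  87.   -3.3]
((321.5, 119.0), (62.0, 53.0), 90.0)
150 [579.8 -48.8 150. ] [35.  41.2 37.  41.2]
155 [579.8 -48.4 155. ] [34.2 40.3 36.2 40.3]
157 [579.8 -48.2 157. ] [33.9 39.9 35.8 39.9]
```

View pics/w2c.png

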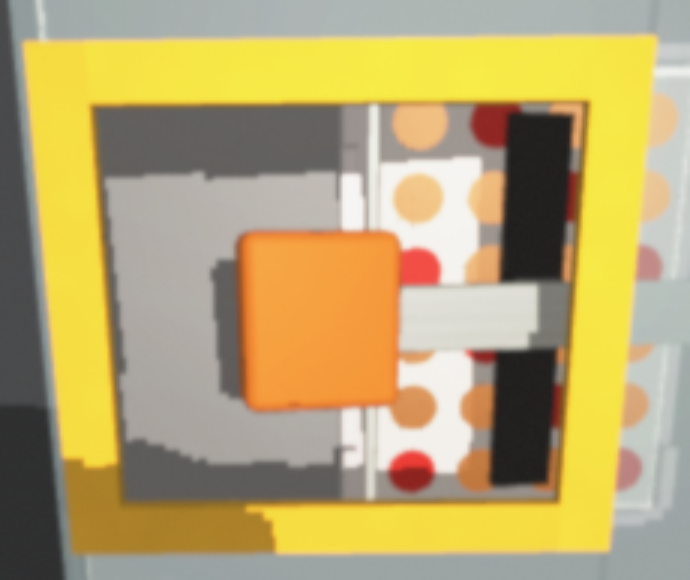

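```bash
python3 -c "
from h import *
c=load('wrist2');P=np.array([onz(c,p,162) for p in [(245.7,41.8),(411,41.4),(401,183.6),(255.7,184.3)]]);print(P,P.mean(0),np.linalg.norm(P-np.roll(P,-1,0),axis=1))"
python3 -m crank '[[[0,-0.4,0],[0,0,0]],[[0,-0.6,0],[0,0,0]],[[0,-0.46,0],[0,0,0]],[[0,0,0],[0,0,0]],[[0,0,0],[0,0,0]],[[0,0,0],[0,0,0]]]'
python3 -c "
from h import *
to([579.5,-47.5,175])"
```

```text
[[537.1208344    0.73034258 162.        ]
 [636.09189162  -5.11274548 162.        ]
 [631.38098552 -93.60215112 162.        ]
 [532.39195183 -88.01802843 162.        ]] [584.24641585 -46.50064561 162.        ] [99.14339033 88.61471405 99.14641303 88.87426899]
time: 4.85
ee_pos: [578.7, -48.4, 245.3]
orientation: [3.14, -0.094, 0.0]
contact_force: [-0.4, -0.1, 0.6]
width: 0.0
t 4.85 pos [578.7 -48.4 245.3] F [-0.4 -0.1  0.6] w 0.0 q [-0.14  0.38  1.76 -0.    1.   -0.08]
xyaw -3.42 z [ 0. -0. -1.] units to go [ 0.02 -0.03  1.76]
```

The window measures 99 × 89 mm, centred at (584.2, -46.5), which fits the given size. The closed fingers (about 29 × 22 mm) are over the paddle with more than 25 mm of clearance on every side. Next I'll descend to just above the paddle.

```bash
python3 -m crank '[[[0,0,0.4],[0,0,0]],[[0,0,0.5],[0,0,0]],[[0,0,0.4],[0,0,0]],[[0,0,0.3],[0,0,0]],[[0,0,0.15],[0,0,0]],[[0,0,0],[0,0,0]],[[0,0,0],[0,0,0]],[[0,0,0],[0,0,0]]]'
python3 - <<'E'
from h import *
from cell import viewer
to([579.5,-47.5,145])
for n in ("wrist","side"):
    c=viewer.capture(n);pickle.dump(c,open(f"pics/{n}3.pkl","wb"));cv2.imwrite(f"pics/{n}3.png",c["img"][:,:,::-1])
cv2.imwrite("pics/s3c.png",cv2.resize(c["img"][120:240,270:430,::-1],None,fx=4.5,fy=4.5))
E
```

```text
time: 5.52
ee_pos: [579.2, -49.1, 176.1]
orientation: [3.14, -0.096, 0.002]
contact_force: [0.8, -0.5, 0.5]
width: 0.4
t 5.5167 pos [579.2 -49.1 176.1] F [ 0.8 -0.5  0.5] w 0.4 q [-0.14  0.46  1.83 -0.    0.85 -0.08]
xyaw -3.51 z [ 0.001 -0.    -1.   ] units to go [ 0.   -0.04  0.78]
```

View pics/s3c.png

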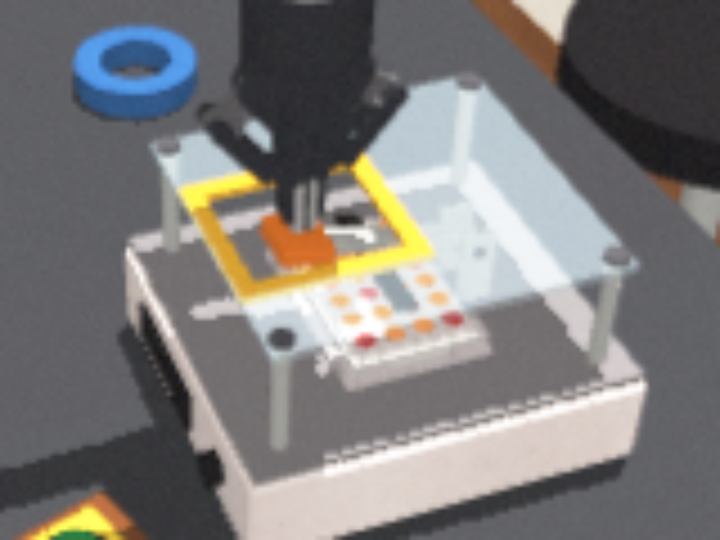

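View pics/wrist3.png

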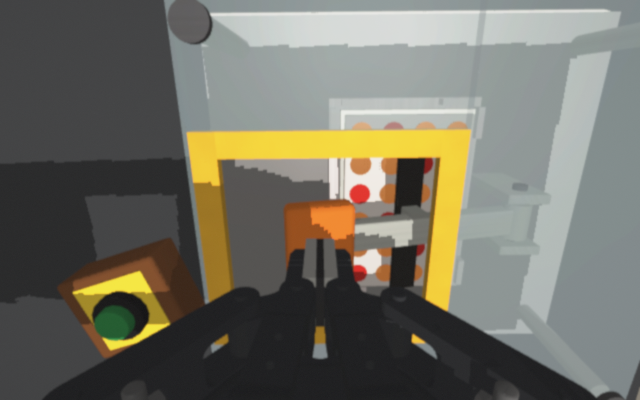

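```bash
python3 -m crank '[[[0,0,0.15],[0,0,0]],[[0,0,0.1],[0,0,0]],[[0,0,0.08],[0,0,0]],[[0,0,0.08],[0,0,0]],[[0,0,0],[0,0,0]],[[0,0,0],[0,0,0]]]' && python3 -m crank '[[[0,0,0.08],[0,0,0]],[[0,0,0.08],[0,0,0]],[[0,0,0.08],[0,0,0]],[[0,0,0],[0,0,0]],[[0,0,0],[0,0,0]]]' && python3 -c "
from h import *
to([579.5,-47.5,145])"
```

```text
time: 6.12
ee_pos: [578.7, -48.7, 158.5]
orientation: [-3.14, 0.096, 0.001]
contact_force: [1.2, 0.1, -0.3]
width: -0.2
time: 6.53
ee_pos: [578.7, -48.8, 149.0]
orientation: [-3.14, 0.096, 0.0]
contact_force: [-0.8, 0.5, 0.6]
width: 0.0
t 6.5333 pos [578.7 -48.8 149. ] F [-0.8  0.5  0.6] w 0.0 q [-0.14  0.5   1.85 -0.    0.79 -0.08]
xyaw -3.49 z [-0.  0. -1.] units to go [ 0.02 -0.03  0.1 ]
```

Run:
```python
from h import *
from cell import viewer
for n in ("wrist","side"):
    c=viewer.capture(n);pickle.dump(c,open(f"pics/{n}4.pkl","wb"));cv2.imwrite(f"pics/{n}4.png",c["img"][:,:,::-1])
cv2.imwrite("pics/s4c.png",cv2.resize(c["img"][140:210,300:390,::-1],None,fx=8,fy=8,interpolation=cv2.INTER_CUBIC))
```

```text
(no output)
```

View pics/s4c.png

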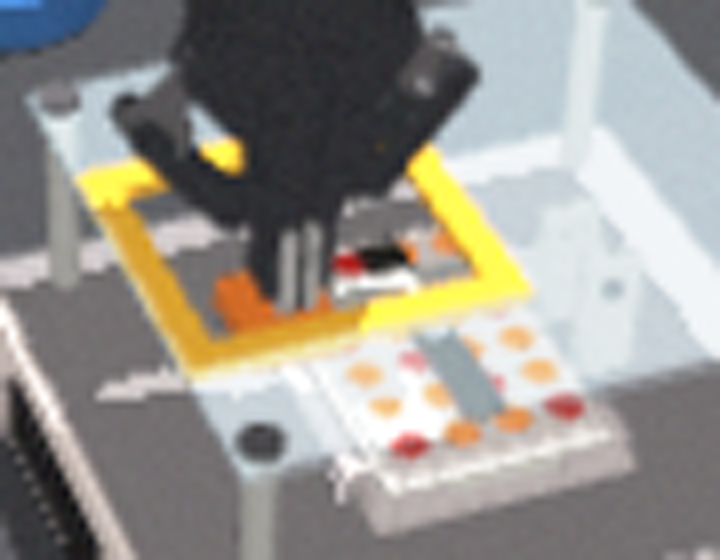

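View pics/wrist4.png

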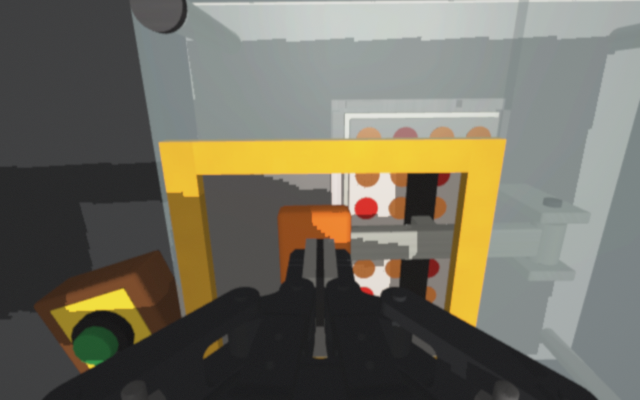

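```bash
python3 -m crank '[[[0,0,0.05],[0,0,0]],[[0,0,0.05],[0,0,0]]]' && python3 -m crank '[[[0,0,0.04],[0,0,0]]]' && python3 -m crank '[[[0,0,0.04],[0,0,0]]]'
```

```text
time: 6.8
ee_pos: [578.8, -48.8, 145.4]
orientation: [3.14, -0.096, 0.0]
contact_force: [-1.9, 0.2, 2.7]
width: 0.1
time: 6.88
ee_pos: [578.9, -48.8, 144.3]
orientation: [3.14, -0.096, 0.001]
contact_force: [-11.9, 1.0, 41.9]
width: -0.2
time: 6.97
ee_pos: [579.0, -48.8, 143.9]
orientation: [3.14, -0.096, 0.002]
contact_force: [-17.1, 0.6, 63.4]
width: 0.1
```

The force rises sharply at TCP z ≈ 144.5, so the tip is at ≈ 131 mm. That's the given fully-down height, so the lever is on its stop. I'll retreat straight up.

```bash
python3 -m crank '[[[0,0,-0.05],[0,0,0]],[[0,0,-0.1],[0,0,0]],[[0,0,-0.2],[0,0,0]],[[0,0,-0.4],[0,0,0]],[[0,0,-0.5],[0,0,0]],[[0,0,-0.5],[0,0,0]],[[0,0,-0.5],[0,0,0]],[[0,0,-0.4],[0,0,0]]]' && python3 -m crank '[[[0,0.4,0],[0,0,0]],[[0,0.6,0],[0,0,0]],[[0,0.5,0],[0,0,0]],[[0,0,0],[0,0,0]],[[0,0,0],[0,0,0]],[[0,0,0],[0,0,0]]]'
python3 - <<'E'
from h import *
from cell import viewer
to([484,-312.5,245])
for n in ("wrist","side","top"):
    c=viewer.capture(n);pickle.dump(c,open(f"pics/{n}5.pkl","wb"));cv2.imwrite(f"pics/{n}5.png",c["img"][:,:,::-1])
c=load("wrist5")
m=mask(c,(5,180,90),(18,255,255),(265,60,360,170))
q=max(cv2.findContours(m,cv2.RETR_EXTERNAL,cv2.CHAIN_APPROX_NONE)[0],key=cv2.contourArea)
r=cv2.minAreaRect(q);bx=cv2.boxPoints(r);print(r)
for z in(131,135,140,150):
    P=np.array([onz(c,p,z) for p in bx]);print(z,P.mean(0),np.linalg.norm(P-np.roll(P,-1,0),axis=1))
E
```

```text
time: 7.63
ee_pos: [579.0, -48.8, 249.9]
orientation: [3.14, -0.096, 0.002]
contact_force: [1.0, 0.5, 0.1]
width: -0.3
time: 8.13
ee_pos: [575.0, -108.3, 248.2]
orientation: [-3.14, 0.096, 0.0]
contact_force: [0.4, -0.2, 0.1]
width: -0.1
t 8.1333 pos [ 575.  -108.3  248.2] F [ 0.4 -0.2  0.1] w -0.1 q [-0.24  0.39  1.75  0.    1.01 -0.18]
xyaw -3.52 z [-0.  0. -1.] units to go [-1.96  5.23  0.08]
((315.0, 112.5), (46.0, 55.0), 0.0)
131 [575.56621633 -47.8034005  131.        ] [39.60213464 33.21136258 39.5984324  34.9065457 ]
135 [575.63498062 -47.55208386 135.        ] [38.95868126 32.67174612 38.95503917 34.33938599]
140 [575.72093598 -47.23793805 140.        ] [38.15436453 31.99722555 38.15079764 33.63043636]
150 [575.89284671 -46.60964645 150.        ] [36.54573107 30.6481844  36.54231457 32.21253711]
```

View pics/wrist5.png

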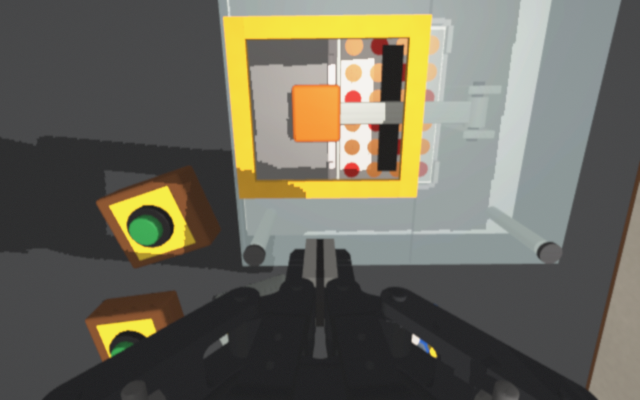

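View pics/side5.png

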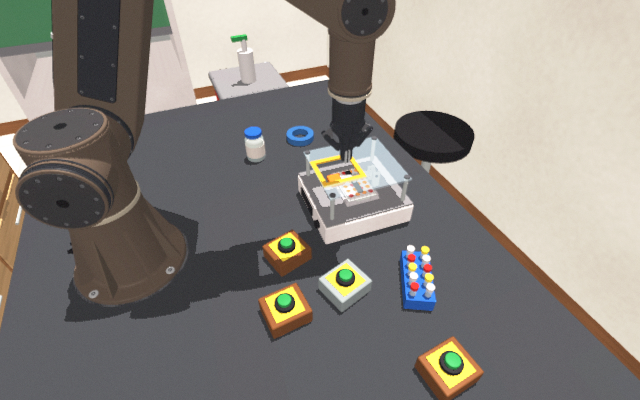

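The paddle has come down: its scale in the image is about 0.9 of before, which fits 131 mm. It stays down, and the rubber bar rests on the plate. Now to the grey box for a wrist view of the button.

```bash
python3 -m crank '[[[-0.25,0.6,0],[0,0,0]],[[-0.25,0.8,0],[0,0,0]],[[-0.25,0.8,0],[0,0,0]],[[-0.25,0.8,0],[0,0,0]],[[-0.25,0.8,0],[0,0,0]],[[-0.25,0.8,0],[0,0,0]],[[-0.25,0.8,0],[0,0,0]],[[-0.25,0.8,0],[0,0,0]]]' && python3 -m crank '[[[0,0,0],[0,0,0]],[[0,0,0],[0,0,0]],[[0,0,0],[0,0,0]]]'
python3 - <<'E'
from h import *
from cell import viewer
np.set_printoptions(precision=1,suppress=True)
for n in ("wrist",):
    c=viewer.capture(n);pickle.dump(c,open(f"pics/{n}6.pkl","wb"));cv2.imwrite(f"pics/{n}6.png",c["img"][:,:,::-1])
print("pred px",proj(c,(484,-312.5,65)))
m=mask(c,(45,80,30),(85,255,255))
for q in cv2.findContours(m,cv2.RETR_EXTERNAL,cv2.CHAIN_APPROX_NONE)[0]:
    if cv2.contourArea(q)>150:
        e=cv2.minEnclosingCircle(q);M=cv2.moments(q);p=(M["m10"]/M["m00"],M["m01"]/M["m00"]);print(e,p,[onz(c,p,z) for z in(60,65,70)],tri(load("top0"),(375.9,211),c,p),tri(load("side0"),(345.3,273.9),c,p))
to([484,-312.5,85])
E
```

```text
time: 8.95
ee_pos: [479.6, -352.1, 248.2]
orientation: [-3.14, 0.094, -0.0]
contact_force: [0.8, 1.0, -0.1]
width: 0.6
time: 9.2
ee_pos: [480.2, -350.8, 248.0]
orientation: [-3.14, 0.096, 0.0]
contact_force: [-0.1, 0.3, -0.5]
width: -0.1
pred px [320.9 132.4]
((424.5, 350.0), 13.200478553771973) (426.14467253176923, 348.10557184750735) [array([ 595.6, -579.1,   60. ]), array([ 593.8, -574.3,   65. ]), array([ 592.1, -569.5,   70. ])] (array([ 476.5, -269.1,  385.1]), np.float64(12.042479199140649)) (array([ 481.7, -402.9,  225.4]), np.float64(106.0552730328126))
((160.5424041748047, 151.80389404296875), 18.928651809692383) (160.492700729927, 151.66353840806394) [array([ 324.8, -322.1,   60. ]), array([ 327.3, -321.3,   65. ]), array([ 329.8, -320.6,   70. ])] (array([ 472.3, -277. ,  351.9]), np.float64(2.9812687056167566)) (array([ 417.5, -338.2,  171.1]), np.float64(95.16887770193978))
((320.93377685546875, 133.81964111328125), 17.304275512695312) (320.845561332563, 133.71018678990947) [array([ 483.9, -314.3,   60. ]), array([ 483.9, -313.7,   65. ]), array([ 483.9, -313.1,   70. ])] (array([ 484. , -312.5,   70.7]), np.float64(0.8991580874739921)) (array([ 483.2, -313.1,   66.8]), np.float64(1.6339557639519158))
t 9.25 pos [ 480.4 -350.3  248. ] F [-0.4  0.2 -0.4] w -0.1 q [-0.7  0.4  1.7  0.   1.  -0.6]
xyaw -3.45 z [-0.  0. -1.] units to go [ 0.  -0.9  4.1]
```

View pics/wrist6.png

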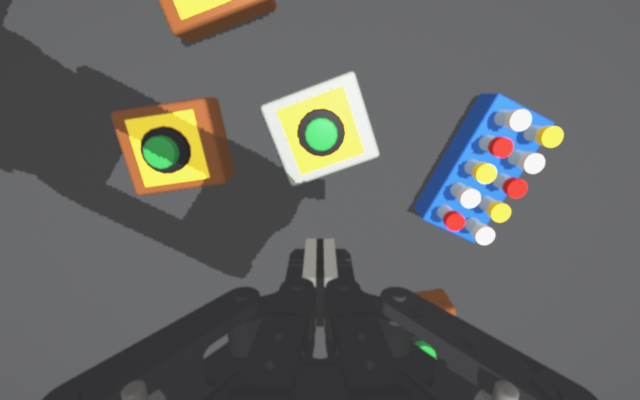

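Grey box button at pixel (321,134), between the brown box at (160,151) and the tube rack. It measures (483.9, -313, ~67), in agreement across all three views, and about 32 mm across. I'll move above it and descend.

```bash
python3 -m crank '[[[0,-0.3,0],[0,0,0]],[[0,-0.4,0],[0,0,0]],[[0,-0.23,0.2],[0,0,0]],[[0,0,0.6],[0,0,0]],[[0,0,0.7],[0,0,0]],[[0,0,0.7],[0,0,0]],[[0,0,0.6],[0,0,0]],[[0,0,0.5],[0,0,0]]]' && python3 -m crank '[[[0,0,0.35],[0,0,0]],[[0,0,0.15],[0,0,0]],[[0,0,0],[0,0,0]],[[0,0,0],[0,0,0]],[[0,0,0],[0,0,0]]]'
python3 - <<'E'
from h import *
from cell import viewer
to([483.9,-313,81])
c=viewer.capture("side");cv2.imwrite("pics/s7c.png",cv2.resize(c["img"][200:320,290:400,::-1],None,fx=5,fy=5,interpolation=cv2.INTER_CUBIC))
E
```

```text
time: 9.92
ee_pos: [481.9, -311.9, 114.0]
orientation: [-3.139, 0.093, 0.002]
contact_force: [0.0, 0.1, -0.0]
width: -0.2
time: 10.33
ee_pos: [483.0, -314.1, 97.0]
orientation: [3.139, -0.095, 0.002]
contact_force: [0.9, 0.2, 0.4]
width: 0.3
t 10.3333 pos [ 483.  -314.1   97. ] F [0.9 0.2 0.4] w 0.3 q [-0.63  0.57  1.9  -0.    0.68 -0.57]
xyaw -3.46 z [ 0.001 -0.001 -1.   ] units to go [ 0.02 -0.03  0.4 ]
```

View pics/s7c.png

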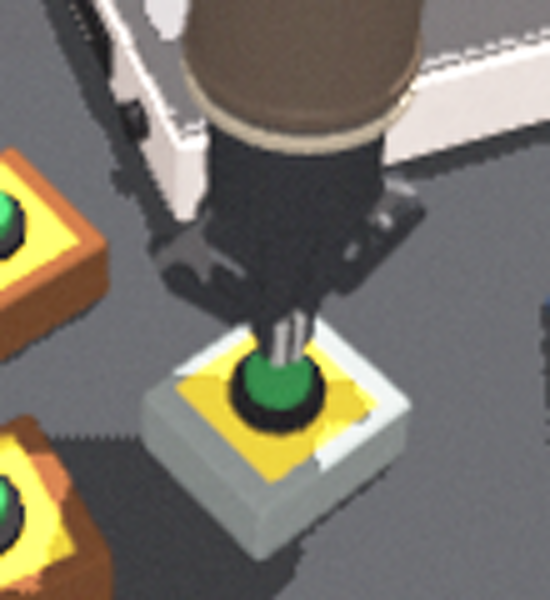

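The fingertips are centred above the green button, about 15 mm up. Now I'll press slowly.

```bash
python3 -m crank '[[[0,0,0.15],[0,0,0]],[[0,0,0.15],[0,0,0]],[[0,0,0.05],[0,0,0]],[[0,0,0],[0,0,0]],[[0,0,0],[0,0,0]]]' && python3 -m crank '[[[0,0,0.04],[0,0,0]],[[0,0,0],[0,0,0]]]' && python3 -m crank '[[[0,0,0.04],[0,0,0]],[[0,0,0],[0,0,0]]]' && python3 -m crank '[[[0,0,0.04],[0,0,0]],[[0,0,0],[0,0,0]]]'
```

```text
time: 10.8
ee_pos: [482.2, -314.1, 81.9]
orientation: [-3.14, 0.096, 0.001]
contact_force: [-0.2, -0.6, -0.2]
width: -0.0
time: 10.97
ee_pos: [482.5, -314.3, 80.5]
orientation: [3.14, -0.096, 0.0]
contact_force: [0.6, -0.2, 1.1]
width: -0.3
time: 11.13
ee_pos: [482.5, -314.3, 78.9]
orientation: [3.14, -0.096, 0.0]
contact_force: [-0.5, -0.1, 2.7]
width: -0.3
time: 11.3
ee_pos: [482.5, -314.3, 77.2]
orientation: [3.14, -0.096, 0.0]
contact_force: [-0.3, -1.5, 3.2]
width: 0.1
```

```bash
python3 -m crank '[[[0,0,0.04],[0,0,0]],[[0,0,0],[0,0,0]]]' && python3 -m crank '[[[0,0,0.03],[0,0,0]],[[0,0,0],[0,0,0]]]'&& python3 -m crank '[[[0,0,0.02],[0,0,0]],[[0,0,0],[0,0,0]]]'
```

```text
time: 11.47
ee_pos: [482.5, -314.3, 75.6]
orientation: [3.14, -0.096, 0.0]
contact_force: [-0.7, -0.6, 4.3]
width: -0.1
time: 11.63
ee_pos: [482.5, -314.3, 74.9]
orientation: [3.14, -0.096, 0.001]
contact_force: [-1.9, 0.3, 12.5]
width: 0.4
time: 11.8
ee_pos: [482.6, -314.4, 74.7]
orientation: [3.14, -0.096, 0.001]
contact_force: [-4.4, 2.0, 23.6]
width: 0.2
```

The spring force ran from contact at z ≈ 81 to a hard stop at ≈ 75, which is the full 6 mm of travel. Now I'll retreat and check.

```bash
python3 -m crank '[[[0,0,-0.05],[0,0,0]],[[0,0,-0.1],[0,0,0]],[[0,0,-0.3],[0,0,0]],[[0,0,-0.6],[0,0,0]],[[0,0,-0.8],[0,0,0]],[[0,0,-0.8],[0,0,0]],[[0,0,-0.8],[0,0,0]],[[0,0,-0.7],[0,0,0]]]' && python3 -m crank '[[[0,0.4,0],[0,0,0]],[[0,0.6,0],[0,0,0]],[[0,0,0],[0,0,0]],[[0,0,0],[0,0,0]],[[0,0,0],[0,0,0]]]'
python3 - <<'E'
from h import *
from cell import viewer
to([579,-107,248])
for n in ("wrist","side","top"):
    c=viewer.capture(n);pickle.dump(c,open(f"pics/{n}8.pkl","wb"));cv2.imwrite(f"pics/{n}8.png",c["img"][:,:,::-1])
c=load("wrist8")
m=mask(c,(45,80,30),(85,255,255),(250,50,400,220))
q=max(cv2.findContours(m,cv2.RETR_EXTERNAL,cv2.CHAIN_APPROX_NONE)[0],key=cv2.contourArea)
M=cv2.moments(q);p=(M["m10"]/M["m00"],M["m01"]/M["m00"]);print(p,onz(c,p,67),cv2.minEnclosingCircle(q))
# anything moved? compare top before/after
d=cv2.absdiff(load("top0")["img"],load("top8")["img"]).max(2)
cv2.imwrite("pics/tcmp.png",np.vstack([load("top0")["img"][60:300,20:530,::-1],load("top8")["img"][60:300,20:530,::-1]]))
s=load("side8")["img"];cv2.imwrite("pics/s8c.png",cv2.resize(s[120:250,270:430,::-1],None,fx=4.5,fy=4.5,interpolation=cv2.INTER_CUBIC))
E
```

```text
time: 12.47
ee_pos: [482.1, -313.9, 242.4]
orientation: [3.14, -0.096, 0.001]
contact_force: [-0.5, -0.2, 0.2]
width: -0.1
time: 12.88
ee_pos: [479.4, -353.7, 239.3]
orientation: [-3.139, 0.097, 0.001]
contact_force: [-0.2, -0.2, -0.6]
width: -0.2
t 12.8833 pos [ 479.4 -353.7  239.3] F [-0.2 -0.2 -0.6] w -0.2 q [-0.69  0.41  1.73  0.    1.   -0.63]
xyaw -3.53 z [-0.001  0.001 -1.   ] units to go [ 2.1  -6.31 -0.21]
(321.6237731733915, 131.79352962559068) [ 483.87910755 -313.5261044    67.        ] ((321.6136474609375, 131.64935302734375), 17.723051071166992)
```

View pics/tcmp.png

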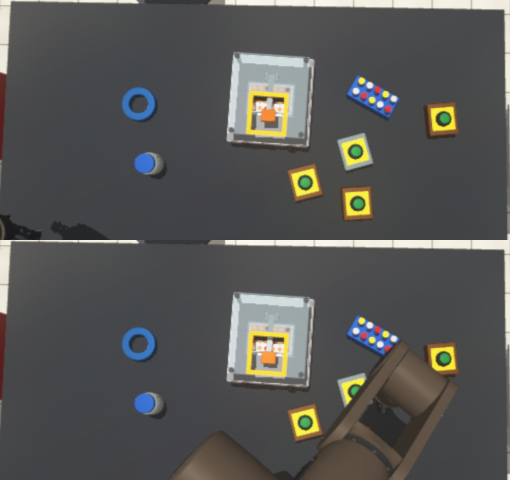

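View pics/s8c.png

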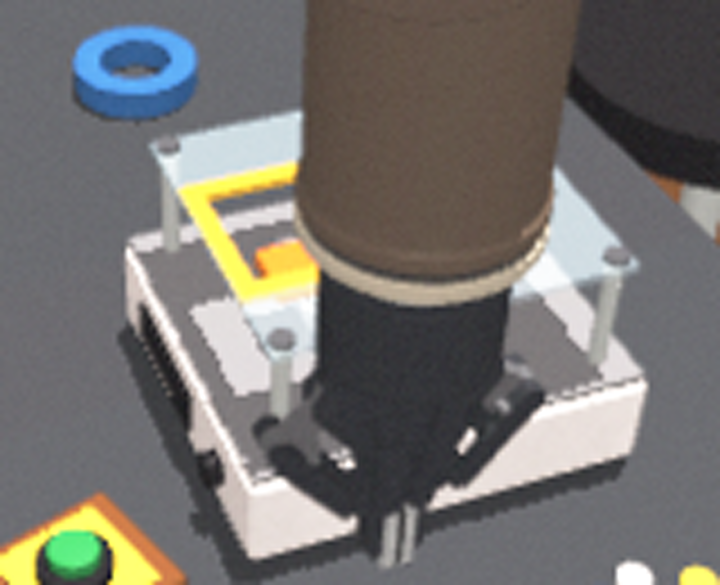

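The button is back up at its original position and size. The paddle is still down, the loose things are unmoved in the top view, and the arm is clear. Handing in.

```bash
python3 -c "
from cell import arm,readout
print(arm.hand_in());print(readout.read_state()['time'])"
```

```text
the job is handed in; nothing more can be done
None
the job is handed in; nothing more can be done
```

I pressed the clamp lever fully down through the window, then pressed the grey box's green start button all the way in and let it come up. I handed the job in after about 13 s of the 45 s allowed.

- **Lever:** With closed fingers, I pressed until the fingertips met a hard stop at about 131 mm, the given fully-down height. The wrist force peaked at about 63 N, because I made one more small step after the stop had already shown at 42 N. Nothing suggested contact with the guard: the window measured 99 × 89 mm and the fingers stayed near its middle. The paddle was still down in later pictures.
- **Button:** The three views put it at (484, -313, about 67) mm. I felt the full 6 mm of travel, from contact at tool height z ≈ 81 to a hard stop at ≈ 75, with a peak of 24 N. Afterwards it was back at its original position and size in the wrist view.
- **Final checks:** The jar and ring weight are unmoved in the top view. The arm partly hid the tube rack and the start box there; the part of the rack I could see had not moved. I did not check the well plate closely after the button press. The arm was clear of everything, with no force on the tool. No check failed. The views' estimates of the button's height differed by about 5 mm, so I settled it by touch.

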